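# Row up key-fob blanks on the tilting work board and shut them in with the keeper bar

## Robot

A 7-joint arm with a two-finger parallel gripper is mounted at the origin on a cart in front of the work surface, level with it; the furniture and walls round the work are solid. World frame = base frame: x ahead of the robot, y to its left, z up, the work surface at z = 0. Lengths are in m, angles in rad, forces in N, time in s.
With the tool pointing down it reaches from about 0.4 to 0.85 m from the base axis. Payload 6.9 kg.
Tool frame: the origin (TCP) lies at the very end of the fingers, on their centre line; the grasp point (between the pads) lies 19 mm behind it; z points along the fingers, y is the line along which they close (so a half turn about z gives the same grasp; the last joint's range is limited). The gripper opens to 85 mm and grips with 20 to 120 N. Pads are 22 mm wide; open, the fingers measure 114 mm over their backs; the gripper's body (76 mm by 85 mm) begins 54 mm behind the grasp point. The pads swing forward as they close: fully open they stand 13 mm farther back than shut.
Start: joints at [1.278, 0.507, -0.238, 1.5, 0.126, 1.149, -0.155], TCP at [0.242, -0.576, 0.231] pointing down, gripper open.
Joint ranges: [-3.08, 3.08], [-0.24, 2.05], [-1.43, 1.35], [0, 2.5], [-1.52, 4.66], [0.17, 1.96], [-2.89, 2.89]. Speed limits (rad/s): [2.39, 2.39, 3.14, 3.14, 3.14, 3.14, 3.14].

## Interface

Orientations are given as a rotation vector (axis times angle).
In Python, from bench import ctrl, inverse_kinematics, optics gives the robot as it stands. The module is installed in compiled form; this text tells all that it offers. Calls block until the motion is done:
- ctrl.move_pose(position, orientation): joint-space move of the TCP to a pose.
- ctrl.move_l(position, rate=0.15, frame=None, f_stop=None): straight line of the TCP; frame=None keeps the orientation; rate is the mean speed in m/s. With f_stop (N) it stops when the force on the tool has changed by that much, and returns True; else False.
- ctrl.move_joints(angles): joint-space move.
- ctrl.ungrasp() and ctrl.close_gripper(squeeze=None): open the fingers fully, or close them until they stop; squeeze is the grip in N (None keeps the last).
- ctrl.pause(seconds).
- inverse_kinematics(position, orientation): joint angles nearest the present ones, or None.
- ctrl.read_state(): the state.
- optics.camera(name): name is "side" or "top" or "wrist"; returns a dict with "color" (480x640x3 uint8, red, green, blue), "intrinsics" (3x3 intrinsics, pixels), "k1" (the pictures are not rectified: a ray, as slopes to the right and down, at radius r is drawn at 1 + k1 r^2 times it, then the intrinsics apply), "cam_to_world" (4x4, takes a point from camera to world coordinates). Camera axes: x right, y up, looking along -z (the intrinsics and any distortion apply to the point x, -y, -z); pixel columns grow to the right and rows downward; lengths in m; the calibration is good to about 2 mm. A picture is of the moment at which its call begins. There is no depth.
A pose or a line that the arm cannot do raises ctrl.Unreachable and nothing moves.
- ctrl.sign_off(): hands the job in; it is judged then, once.
The state is a dict: "t": time; "joint_pos": joint angles; "joint_vel": joint speeds; "effort": joint torques, N m; "eef_pos": TCP position; "ee_rot": TCP orientation; "contact_force": force on the tool from outside, world axes, zero at the start; "ft_torque": the same for the moment, N m; "finger_gap": finger opening in m; "grip_force": force on a finger pad.
Only numpy, scipy, OpenCV 4.12 (cv2) and the standard library are available. Lean on these libraries where they do the work, as an engineer would, in place of code of your own. Each camera call takes 0.05 s, during which the arm holds its last target. There are 200 camera calls.

## Task

Lay the stray wooden key-fob blank flat in the free place between the two blanks on the lowered work board, then raise the board by its grip right up to its stop, so that all three blanks slide down into one row flat against the fence. Leave the board up and slide the keeper bar down its slope, under the two end clips, until it lies flat along the row. Do not knock over or push about the glass jar or the bead dish.

Things in the scene. Friction and masses are not known exactly. Their poses are not given: they have to be found in the camera images.
- stand: fixed wooden stand of the work board, 200 x 230 mm, with black friction knobs at its sides. Origin: centre of its underside on the table. x points from the fence side to the grip side (away from the robot, give or take its yaw of up to 0.3 rad), y along the fence, z up. The hinge axis runs along y at x = -90 mm, z = 46 mm.
- deck (a joint): tilt of the plywood board about the hinge on its near, fence side: 0 = lowered (level), grows as the far (grip) side is lifted, stop at 0.56 rad (32 deg). A friction hinge: it stays at any tilt where it is let go; lifting takes about 8 N at the grip.
- deck_hinge (a point): point on the hinge axis in mid-width; turns with the board: x up the slope (away from the fence), y along the fence, z square off the surface. In this frame the waxed board surface is at z = 14 mm, x = -6 to 190 mm; wooden side cheeks 15 mm high, from x = -2 to 150 mm, leave 206 mm between them (y = -103 to 103 mm).
- deck_grip (a point): middle of the board's wooden grip, 14 mm below its top edge: an upright block 70 mm long (y), 12 mm thick (x), 37 mm high above the surface, near the board's far edge, at x = 178, z = 38 mm in the frame of deck_hinge; axes as deck_hinge. Pinch it across its 12 mm; it turns with the board.
- fence_mid (a point): foot of the aluminium fence that closes the board's lower side: middle of its inner face, on the board's surface; axes as deck_hinge, 10 mm up the slope from it. The fence is 16 mm high. A blank flat against it has its origin at x = 13 mm in this frame; then the keeper bar, bearing on the row, has its origin at x = 35 mm.
- clip_left (a point): steel end clip fixed on the cheek at the +y end: point on the board's surface under the clip's middle, 40 mm from the fence; axes as deck_hinge. The clip plate is 32 mm long (x = -16 to 16 mm here), with a flared lip on to x = 26 mm, and overhangs the inside by 12 mm; its underside is 15 mm above the surface. Blanks pass under it; the bar's end goes under it from up the slope.
- clip_right (a point): the same clip at the -y end, mirrored.
- blank_a: dark hardwood key-fob blank, 60 (own y) x 26 (own x) x 12 mm, a brass eyelet near one end; origin at the centre of its underside. Starts on the board, left half (towards +y), 55 to 93 mm from the fence, askew. 45 g; slides on the waxed board above about 15 deg.
- blank_b: the same kind of blank; starts on the board, right half (towards -y), askew.
- blank_c: the same kind of blank, the stray one; starts flat on the table to the left or right of the stand, at any yaw, with the glass jar hard by its own +x side near its +y end (5 to 25 mm off), so a finger has room on that side only from the middle to the -y end.
- keeper: keeper bar: flat aluminium bar 198 (own y) x 18 (own x) x 11 mm with an upright wooden grip block on its middle, 40 (y) x 18 (x) mm, top 43 mm above the bar's underside. 150 g. Origin: centre of the bar's underside. Either way round will do. Starts on the table on the other side of the stand from blank_c, lying roughly fore and aft, with the bead dish close beside one arm of it.
- glass_jar: small square glass jar of beads, 56 x 56 x 71 mm, stands hard by one corner of the stray blank; origin: centre of its underside. Leave alone.
- bead_dish: fluted porcelain dish of beads, 84 mm wide, 33 mm high, close beside the keeper bar; origin: centre of its underside. Leave alone.
Mind the look-alikes: they are no part of the job. What is shaped like the blank_c but blue or pink is not meant.

How it is judged:
By the outcome, as a careful person would: the job done as asked, in the order asked, and still so for the second after the job is handed in, with the robot touching nothing.
It also fails if it takes over 67 s, if anything falls off the work surface, if the arm or the gripper's body presses on something with over 40 N, if the wrist force passes 120 N, or if a joint passes its speed limit or range.

## Working session

There is one attempt and no reset: what is moved stays moved. The work goes in short steps, each a Python script; the robot and the scene stay as the last script left them, time stands still between calls to the robot, and variables do not carry over. Pictures are saved under pics/ and viewed, at most 12 in all, crops included, and the job is handed in when it is done.

```bash
mkdir -p pics; cat > h.py <<'E'
import numpy as np, cv2, pickle
from bench import ctrl, inverse_kinematics, optics
from scipy.spatial.transform import Rotation as R
def snap(n,tag):
    c=optics.camera(n); pickle.dump(c,open(f'pics/{tag}.pkl','wb')); cv2.imwrite(f'pics/{tag}.png',c['color'][:,:,::-1]); return c
def load(tag): return pickle.load(open(f'pics/{tag}.pkl','rb'))
def ray(c,u,v):
    K=np.array(c['intrinsics']); d=np.array([(u-K[0,2])/K[0,0],(v-K[1,2])/K[1,1]]); s=d.copy()
    for _ in range(30): s=d/(1+c['k1']*(s@s))
    T=np.array(c['cam_to_world']); w=T[:3,:3]@np.array([s[0],-s[1],-1]); return T[:3,3],w/np.linalg.norm(w)
def onz(c,u,v,z):
    o,d=ray(c,u,v); return o+d*(z-o[2])/d[2]
def tri(obs):
    A=np.zeros((3,3));b=np.zeros(3)
    for c,u,v in obs:
        o,d=ray(c,u,v);P=np.eye(3)-np.outer(d,d);A+=P;b+=P@o
    x=np.linalg.solve(A,b); return x,[np.linalg.norm(np.cross(x-ray(c,u,v)[0],ray(c,u,v)[1])) for c,u,v in obs]
def proj(c,p):
    T=np.array(c['cam_to_world']);q=T[:3,:3].T@(np.asarray(p)-T[:3,3]);s=np.array([q[0],-q[1]])/-q[2];s=s*(1+c['k1']*(s@s));K=np.array(c['intrinsics']);return K[0,0]*s[0]+K[0,2],K[1,1]*s[1]+K[1,2]
def down(yaw): # tool y axis at world angle yaw+90deg
    return (R.from_euler('z',yaw)*R.from_euler('x',np.pi)).as_rotvec()
E
python3 - <<'E'
from h import *
for n in('side','top'):
    c=snap(n,n+'0'); print(n,c['intrinsics'],c['k1'],np.round(c['cam_to_world'],3))
s=ctrl.read_state();print(s['t'],s['ee_rot'],s['eef_pos'])
a=cv2.imread('pics/top0.png');b=cv2.imread('pics/side0.png')
E
```

```text
side [[616.37266308   0.         316.47047501]
 [  0.         616.37266308 230.24584913]
 [  0.           0.           1.        ]] 0.0054102918741440855 [[-0.962  0.173 -0.213  0.22 ]
 [-0.274 -0.561  0.781  1.077]
 [ 0.015  0.809  0.587  0.903]
 [ 0.     0.     0.     1.   ]]
top [[451.55417606   0.         322.58518889]
 [  0.         451.55417606 241.69225699]
 [  0.           0.           1.        ]] -0.10866403446776547 [[-0.025  0.984 -0.176  0.366]
 [-1.    -0.027 -0.011 -0.028]
 [-0.016  0.176  0.984  1.036]
 [ 0.     0.     0.     1.   ]]
0.1 [-3.07804231e+00 -6.20464418e-01  4.90904572e-04] [ 0.24189256 -0.57579111  0.23050589]
```

View pics/top0.png

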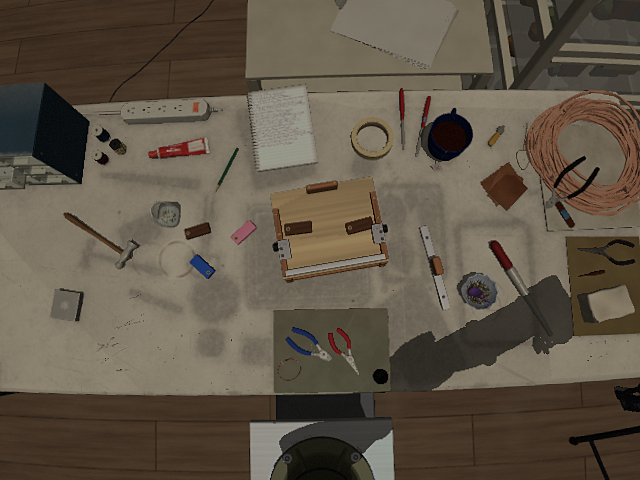

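View pics/side0.png

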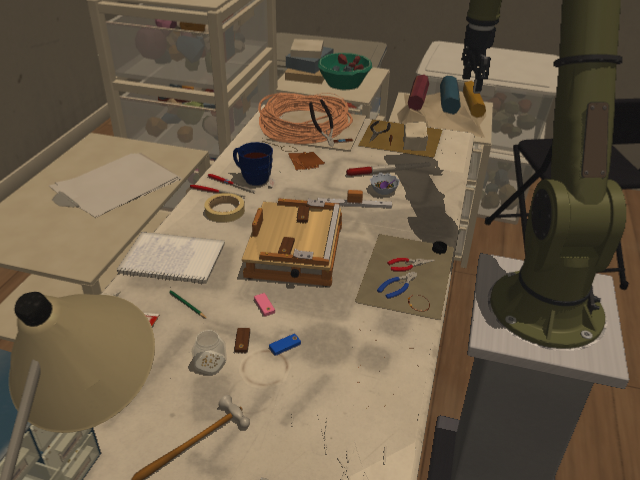

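Top view: the stray dark blank is at (198,230), between the jar at (166,213) and the look-alikes, pink (243,232) and blue (202,266). The board's own blanks, dark too, are at (298,227) and (358,226). The keeper is at (435,267) with the dish at (477,290). I choose (198,230) and check it in a close crop.

```bash
python3 - <<'E'
from h import *
t,s=load('top0'),load('side0')
for n,a,b in [('c',(198,230),(243,340)),('keepergrip',(436,266),(355,196)),('a',(298,227),(287,245)),('b',(358,226),(303,213)),('grip',(322,187),(257,220))]:
    print(n,*[np.round(q,3) for q in tri([(t,*a),(s,*b)])])
W=lambda c,x,y,w:cv2.resize(c['color'][y:y+w*3//4,x:x+w,::-1],(400,300),interpolation=cv2.INTER_CUBIC)
im=np.vstack([np.hstack([W(t,150,195,100),W(t,262,170,140)]),np.hstack([W(s,180,290,140),W(s,235,185,120)])])
cv2.imwrite('pics/crop1.png',im)
E
```

```text
c [0.587 0.278 0.001] [0.001 0.001]
keepergrip [ 0.484 -0.271  0.024] [0. 0.]
a [0.573 0.036 0.066] [0.001 0.001]
b [ 0.573 -0.095  0.066] [0.001 0.001]
grip [ 0.661 -0.018  0.079] [0.001 0.001]
```

View pics/crop1.png

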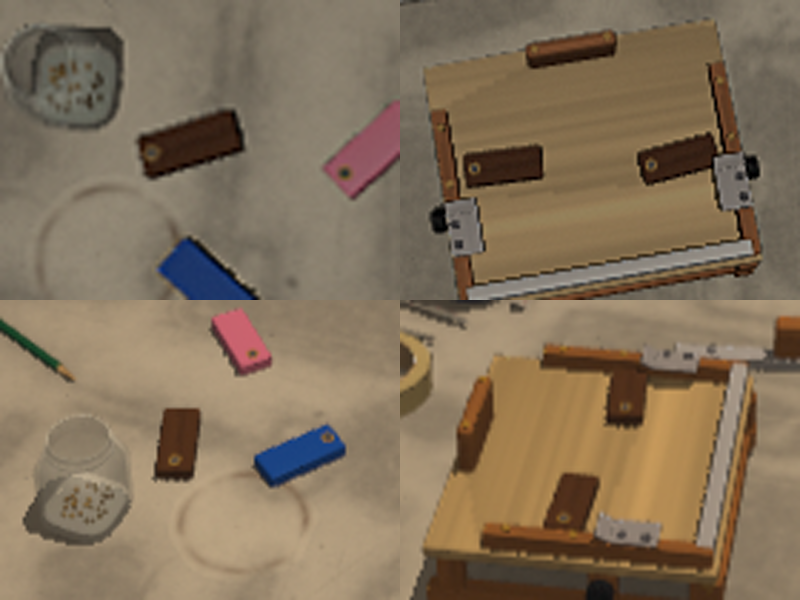

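The upper-left tile confirms the dark wooden blank with its eyelet at the jar end. Blue and pink are clearly separate. I'm taking wrist views of the keeper, the board and the blank.

```bash
python3 - <<'E'
from h import *
st=ctrl.read_state()
def go(p,yaw):
    # choose nearest equivalent half turn
    best=None
    for y in(yaw,yaw+np.pi,yaw-np.pi):
        q=inverse_kinematics(p,down(y))
        if q is not None:
            d=np.abs(np.array(q)-ctrl.read_state()['joint_pos']).max()
            if best is None or d<best[0]: best=(d,y)
    print(p,best); ctrl.move_pose(p,down(best[1])); return best[1]
go([0.46,-0.27,0.30],0); c=snap('wrist','w_k'); print(np.round(c['cam_to_world'],3),c['intrinsics'],c['k1'])
go([0.54,-0.03,0.33],0.13); snap('wrist','w_b1')
go([0.56,0.27,0.28],0.29); snap('wrist','w_c')
s=ctrl.read_state();print(s['t'],s['joint_pos'])
for n in('w_k','w_b1','w_c'): pass
ims=[cv2.resize(load(n)['color'][:,:,::-1],(400,300),interpolation=cv2.INTER_AREA) for n in('w_k','w_b1','w_c')]
cv2.imwrite('pics/comp.png',np.vstack([np.hstack(ims[:2]),np.hstack([ims[2],ims[2]*0])]))
E
```

```text
[0.46, -0.27, 0.3] (np.float64(1.0224056754664623), 0)
[[-0.001  0.95   0.311  0.54 ]
 [-1.    -0.001 -0.    -0.272]
 [-0.    -0.311  0.95   0.441]
 [ 0.     0.     0.     1.   ]] [[346.96561862   0.         323.06326232]
 [  0.         346.96561862 241.68049891]
 [  0.           0.           1.        ]] -0.03759683087037875
[0.54, -0.03, 0.33] (np.float64(0.3910750196142313), 0.13)
[0.56, 0.27, 0.28] (np.float64(0.47506513966168473), 0.29)
3.8417 [-0.1903466   0.49422466 -0.4937725   1.42502448  0.23846675  1.28144883
 -1.98658984]
```

View pics/comp.png

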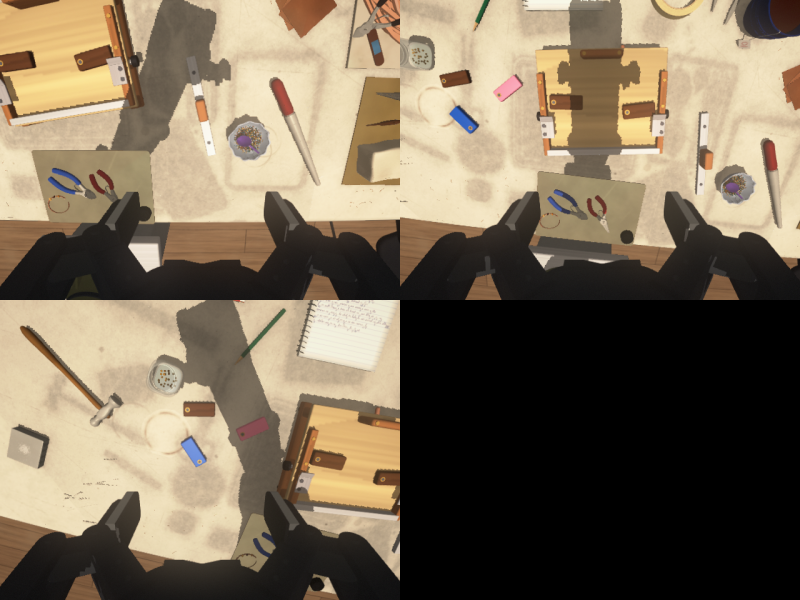

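The wrist views show the keeper near (400,210) px full-scale, the board near (400,200) in w_b1, and blank_c at (398,218) in w_c with the jar at (332,153). I'm enlarging these.

```bash
python3 - <<'E'
from h import *
def crop(n,x,y,w,h,f): return cv2.resize(load(n)['color'][y:y+h,x:x+w,::-1],(w*f,h*f),interpolation=cv2.INTER_CUBIC)
b=crop('w_b1',265,78,265,195,3); cv2.imwrite('pics/z1.png',b)
k=crop('w_k',355,100,100,150,4); c=crop('w_c',280,100,100,0+150,4) if 0 else crop('w_c',288,100,100,150,4)
cv2.imwrite('pics/z2.png',np.hstack([k,c])); print(b.shape)
E
```

```text
(585, 795, 3)
```

View pics/z1.png

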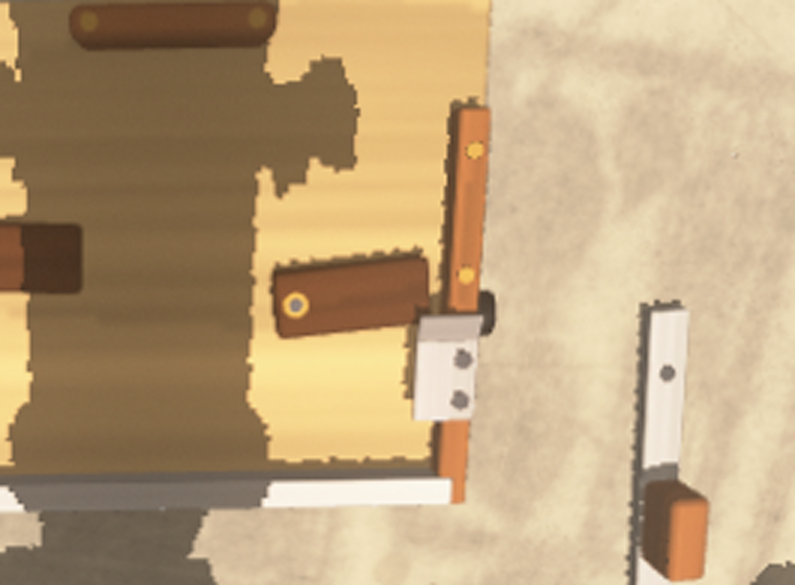

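View pics/z2.png

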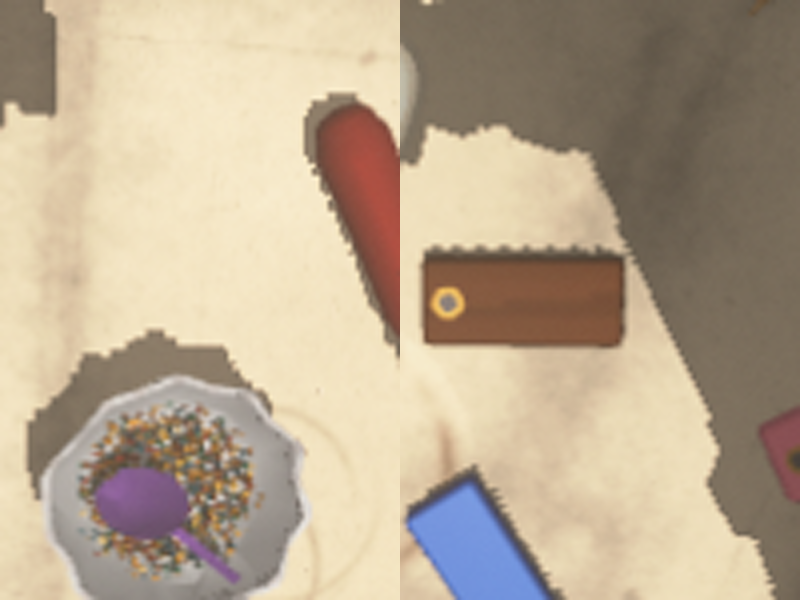

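Blank_c's top face in w_c spans (294,164)–(344,186). In z1 the board's right half shows blank_b, the right clip, the grip top and the fence. I still need the left half and the keeper.

```bash
python3 - <<'E'
from h import *
def crop(n,x,y,w,h,f): return cv2.resize(load(n)['color'][y:y+h,x:x+w,::-1],(w*f,h*f),interpolation=cv2.INTER_CUBIC)
cv2.imwrite('pics/z3.png',np.hstack([crop('w_k',290,85,65,185,3),crop('w_b1',205,70,135,185,3),crop('w_c',225,80,65,185,3)]))
E
```

```text
(no output)
```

View pics/z3.png

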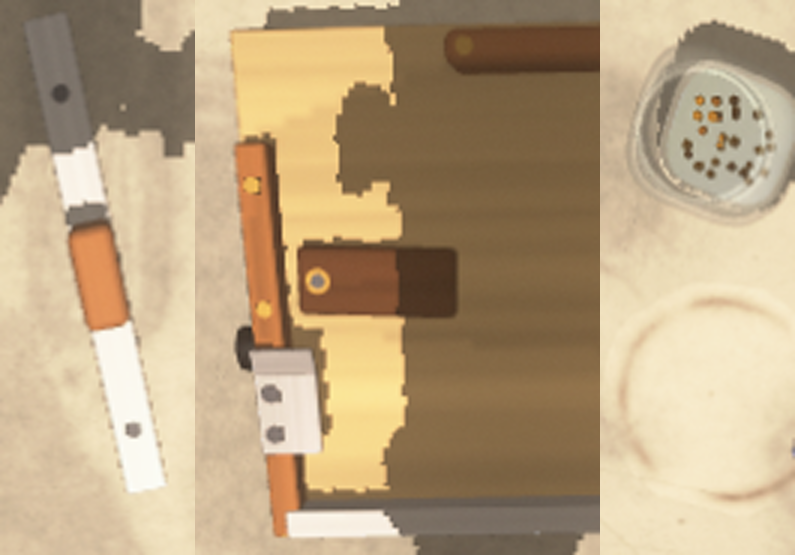

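In z3, the keeper bar ends are at (305,90) and (339,248) in w_k, with the grip top centre at (323,177). In w_b1, blank_a's top centre is at (266,164), the grip top at (322.5,86), and the fence top's inner edge runs (236,240)→(415,238). The jar is at (265,120) in w_c. Now computing.

```bash
cat > meas.py <<'E'
from h import *
t,s,k,b,c=[load(n) for n in('top0','side0','w_k','w_b1','w_c')]
Z3k=lambda x,y:(290+x/3,85+y/3); Z3b=lambda x,y:(205+(x-195)/3,70+y/3); Z3c=lambda x,y:(225+(x-600)/3,80+y/3)
Z1=lambda x,y:(265+x/3,78+y/3); C=lambda x,y:(288+(x-400)/4,100+y/4)
tc=lambda x,y:(150+x/4,195+y/4); tb=lambda x,y:(262+(x-400)*.35,170+y*.35); sc=lambda x,y:(180+x*.35,290+(y-300)*.35); sb=lambda x,y:(235+(x-400)*.3,185+(y-300)*.3)
P=lambda n,*v:print(n,*[np.round(q,4) for q in v])
E
cat > m1.py <<'E'
from meas import *
P('c tri',*tri([(c,*C(524,300)),(t,*tc(190,144)),(s,*sc(179,441))]))
cc=[onz(c,*C(*p),.012)[:2] for p in((424,256),(623,257),(622,346),(425,343))]
P('c ctr',np.mean(cc,0),'size',np.linalg.norm(cc[0]-cc[1]),np.linalg.norm(cc[1]-cc[2])); d=(cc[0]+cc[3]-cc[1]-cc[2]); P('c yaw',np.arctan2(-d[0],d[1]))
P('keeper grip tri',*tri([(k,*Z3k(98.8,277)),(t,436.5,265.5),(s,355,191)]))
kc=[onz(k,*Z3k(*p),.011)[:2] for p in((26,20),(63,12),(164,485),(128,492))]
P('k ctr',np.mean(kc,0),np.linalg.norm(kc[0]-kc[3]),np.linalg.norm(kc[0]-kc[1])); d=(kc[0]+kc[1]-kc[2]-kc[3]); P('k long dir ang',np.arctan2(d[1],d[0]))
kg=[onz(k,*Z3k(*p),.043)[:2] for p in((70,233),(107,222),(128,322),(90,330))]; P('kgrip',np.mean(kg,0),np.linalg.norm(kg[0]-kg[3]),np.linalg.norm(kg[0]-kg[1]))
P('grip tri',*tri([(b,322.5,86.2),(t,*tb(571,47))]))
P('grip z.097',onz(b,322.5,86.2,.097),onz(t,*tb(571,47),.097))
fl,fr=onz(b,*Z3b(287,510),.076),onz(b,*Z1(450,480),.076);P('fence',fl,fr,np.linalg.norm(fl-fr))
for nm,pl in(('fenceL',[(b,*Z3b(287,510)),(t,*tb(468,288))]),('fenceR',[(b,*Z1(450,480)),(t,*tb(750,240))]),('farL',[(b,*Z3b(232,30)),(t,*tb(425,68)),(s,*sb(497,357))])): P(nm,*tri(pl))
fl2,fr2=onz(t,*tb(468,288),.076),onz(t,*tb(750,240),.076);P('fence top',fl2,fr2)
yaw=np.arctan2(-(fl-fr)[0],(fl-fr)[1]);P('yaw',yaw)
P('farR',onz(t,*tb(717,20),.06),'farL',onz(b,*Z3b(232,30),.06),onz(t,*tb(425,68),.06))
for nm,cs,tcn,scn in(('a',[Z3b(298,247),Z3b(457,250),Z3b(457,317),Z3b(298,314)],tb(503,166),sb(573,502)),('b',[Z1(273,268),Z1(427,257),Z1(429,323),Z1(278,337)],tb(678,159),sb(629,393))):
    q=[onz(b,*p,.072)[:2] for p in cs]; d=q[0]+q[3]-q[1]-q[2]
    P(nm,np.mean(q,0),np.arctan2(-d[0],d[1]),np.linalg.norm(d)/2); 
    m=np.mean(cs,0); P(' tri',*tri([(b,*m),(t,*tcn),(s,*scn)]))
for p in((700,20),(630,180),(780,215)): P('jar',onz(c,*Z3c(*p),0.0),onz(c,*Z3c(*p),.05))
for nm,cs in(('clL',[(250,352),(310,350),(322,453),(262,455)]),):
    P(nm,*[onz(b,*Z3b(*p),.077)[:2] for p in cs])
P('clR',*[onz(b,*Z1(*p),.077)[:2] for p in((418,316),(483,316),(474,418),(413,419))])
E
python3 m1.py
```

```text
c tri [0.5856 0.2793 0.003 ] [0.0006 0.0009 0.0005]Traceback (most recent call last):
  File "m1.py", line 4, in <module>
    P('c ctr',np.mean(cc,0),'size',np.linalg.norm(cc[0]-cc[1]),np.linalg.norm(cc[1]-cc[2])); d=(cc[0]+cc[3]-cc[1]-cc[2]); P('c yaw',np.arctan2(-d[0],d[1]))
    ~^^^^^^^^^^^^^^^^^^^^^^^^^^^^^^^^^^^^^^^^^^^^^^^^^^^^^^^^^^^^^^^^^^^^^^^^^^^^^^^^^^^^^^
  File "meas.py", line 6, in <lambda>
    P=lambda n,*v:print(n,*[np.round(q,4) for q in v])
                            ~~~~~~~~^^^^^
    return _wrapfunc(a, 'round', decimals=decimals, out=out)
    return _wrapit(obj, method, *args, **kwds)
    result = getattr(arr, method)(*args, **kwds)
numpy._core._exceptions._UFuncNoLoopError: ufunc 'multiply' did not contain a loop with signature matching types (dtype('<U4'), dtype('float64')) -> None
```

```bash
sed -i 's/np.round(q,4) for/q if isinstance(q,str) else np.round(q,4) for/' meas.py; python3 m1.py
```

```text
c tri [0.5856 0.2793 0.003 ] [0.0006 0.0009 0.0005]
c ctr [0.587  0.2797] size 0.0577 0.0259
c yaw 0.2772
keeper grip tri [ 0.4849 -0.2703  0.039 ] [0.0015 0.002  0.0008]
k ctr [ 0.4861 -0.2712] 0.1959 0.0145
k long dir ang 0.2123
kgrip [ 0.4863 -0.2714] 0.0375 0.0144
grip tri [ 0.6616 -0.0174  0.077 ] [0.0008 0.0008]
grip z.097 [ 0.6594 -0.0169  0.097 ] [ 0.6554 -0.0184  0.097 ]
fence [0.4799 0.0651 0.076 ] [ 0.5098 -0.1476  0.076 ] 0.2148
fenceL [0.4776 0.0652 0.0702] [0.0012 0.0012]
fenceR [ 0.5081 -0.1498  0.0697] [0.0002 0.0002]
farL [0.624  0.0681 0.1884] [0.0216 0.0152 0.0132]
fence top [0.4766 0.0635 0.076 ] [ 0.5072 -0.1491  0.076 ]
yaw 0.1393
farR [ 0.6858 -0.1339  0.06  ] farL [0.6556 0.0985 0.06  ] [0.6531 0.0972 0.06  ]
a [0.5732 0.0367] 0.1064 0.06
 tri [0.5719 0.0371 0.0648] [0.0008 0.0006 0.0003]
b [ 0.5758 -0.0964] 0.2118 0.0582
 tri [ 0.574  -0.0982  0.0643] [0.0011 0.0006 0.0007]
jar [0.6613 0.3725 0.    ] [0.6585 0.3627 0.05  ]
jar [0.5971 0.3853 0.    ] [0.602 0.374 0.05 ]
jar [0.6007 0.3256 0.    ] [0.6051 0.3214 0.05  ]
clL [0.5417 0.0821] [0.5453 0.0594] [0.5055 0.0524] [0.5017 0.0758]
clR [ 0.5724 -0.1217] [ 0.5756 -0.1462] [ 0.5362 -0.1513] [ 0.5327 -0.1277]
```

Checks hold: c is 58×26 mm, the keeper about 196 mm, deck yaw about 0.14, the grip-to-fence spacing fits, and heights are within 8 mm of the text. The free gap is about 73 mm wide, centred at deck y≈0. Picking blank_c at its -y half.

```bash
cat >> h.py <<'E'
def best(p,yaws,tilt=None):
    j=np.array(ctrl.read_state()['joint_pos']);r=[]
    for y in yaws:
        q=inverse_kinematics(p,down(y))
        if q is not None: r.append((np.abs(np.array(q)-j).max(),y))
    return min(r)[1]
HINGE=np.array([.483,-.0425,.046]);YAW=.14
def deck(p,tilt,flip,hinge=None):
    """hinge-frame point -> world, and tool orientation square on the deck, tool y along deck x"""
    Rd=R.from_euler('z',YAW)*R.from_euler('y',-tilt)
    return (HINGE if hinge is None else hinge)+Rd.apply(p),(Rd*R.from_euler('z',flip*np.pi/2)*R.from_euler('x',np.pi)).as_rotvec()
E
python3 - <<'E'
from h import *
yc=.277; o=np.array([.5865,.2795,0]); p=o+R.from_euler('z',yc).apply([0,-.012,0])
y=best(p+[0,0,.1],[yc+np.pi/2,yc-np.pi/2]);f=1 if y>yc else -1;print('flip',f)
for ti in np.linspace(0,.58,5):
    pp,rr=deck([.178,0,.019],ti,f);q=inverse_kinematics(pp,rr);print(None if q is None else np.round(q,2))
for x in(.098,.045):
    pp,rr=deck([x,0,.032],.56,f);q=inverse_kinematics(pp,rr);print(None if q is None else np.round(q,2))
ctrl.move_pose(p+[0,0,.10],down(y))
print(ctrl.move_l(p+[0,0,.002],rate=.12,f_stop=8)); print(ctrl.read_state()['eef_pos'])
ctrl.close_gripper(40); s=ctrl.read_state();print(s['finger_gap'],s['grip_force'])
ctrl.move_l(p+[0,0,.15],rate=.15)
s=ctrl.read_state();print(s['t'],s['finger_gap'],s['contact_force']); snap('wrist','w_h'); snap('side','s_h')
W=load('w_h')['color'][:,:,::-1];S=load('s_h')['color'][200:440,120:440,::-1]
cv2.imwrite('pics/h.png',np.hstack([cv2.resize(W,(400,300)),cv2.resize(S,(400,300))]))
E
```

```text
flip -1
[-0.21  0.74  0.36  1.6  -0.32  0.86 -2.73]
[-0.1   0.62  0.16  1.74 -0.19  0.65 -2.83]
[-0.09  0.53  0.16  1.89 -0.3   0.46 -2.71]
[-0.07  0.45  0.16  2.03 -0.58  0.28 -2.42]
[ 0.85  0.65 -1.23  2.17  1.53  0.58  1.86]
[ 0.56  0.43 -0.63  2.35  2.27  0.2   1.08]
[ 0.58  0.46 -0.63  2.49  2.65  0.33  0.73]
False
[0.59040441 0.26794228 0.00276368]
0.02505711428848984 40.092135071754456
7.6667 0.025058108404053512 [ 0.46721181 -0.16833647 -0.16120887]
```

View pics/h.png

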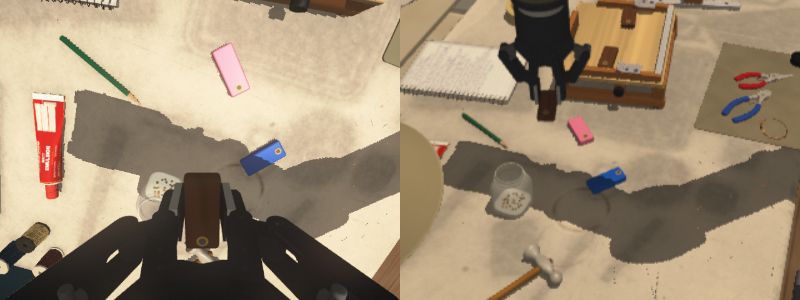

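Blank held (gap 25 mm), jar and look-alikes undisturbed. Placing it in the gap.

```bash
python3 - <<'E'
from h import *
p,r=deck([.087,-.012,.12],0,-1); ctrl.move_pose(p,r)
p2,_=deck([.087,-.012,.0285],0,-1);ctrl.move_l(p2,rate=.15)
p3,_=deck([.087,-.012,.0145],0,-1);print(ctrl.move_l(p3,rate=.03,f_stop=5)); s=ctrl.read_state();print(s['eef_pos'],s['contact_force'])
ctrl.ungrasp(); p4,_=deck([.087,-.012,.15],0,-1);ctrl.move_l(p4,rate=.2)
y=deck([0,0,0],0,1)[1]
# view and IK checks for flip +1
q=None
for f in(1,-1):
  for ti in np.linspace(0,.58,6):
    pp,rr=deck([.178,0,.019],ti,f);q=inverse_kinematics(pp,rr);print(f,None if q is None else np.round(q,2))
ctrl.move_pose(deck([.10,0,.22],0,1)[0],y); print(ctrl.read_state()['t'])
for f in(1,):
  for ti in np.linspace(0,.58,6):
    pp,rr=deck([.178,0,.019],ti,f);q=inverse_kinematics(pp,rr);print(f,None if q is None else np.round(q,2))
  for x in(.098,.045):
    pp,rr=deck([x,0,.032],.56,f);q=inverse_kinematics(pp,rr);print(None if q is None else np.round(q,2))
snap('wrist','w_p'); snap('top','t_p')
W=load('w_p')['color'][:,:,::-1]; cv2.imwrite('pics/p.png',W)
E
```

```text
True
[ 0.57105616 -0.04216417  0.06236759] [-1.40219126  1.23173767  7.6710763 ]
1 [ 0.03  0.71 -0.07  1.6   0.06  0.83  0.07]
1 [ 0.05  0.63 -0.09  1.71  0.06  0.68  0.08]
1 [ 0.1   0.56 -0.13  1.83  0.08  0.53  0.07]
1 [ 0.16  0.5  -0.2   1.94  0.13  0.37  0.03]
1 [ 0.25  0.44 -0.3   2.05  0.28  0.21 -0.11]
1 [ 0.65  0.48 -0.83  2.17  1.48  0.28 -1.27]
-1 [-0.41  0.84  0.75  1.61 -0.66  0.97 -2.44]
-1 [-0.42  0.75  0.73  1.72 -0.71  0.83 -2.37]
-1 [-0.41  0.66  0.69  1.83 -0.78  0.68 -2.28]
-1 [-0.37  0.57  0.61  1.95 -0.88  0.52 -2.16]
-1 [-0.26  0.47  0.43  2.06 -1.03  0.34 -1.98]
-1 [ 0.85  0.65 -1.23  2.17  1.53  0.58  1.86]
13.8333
1 [-0.03  0.71  0.03  1.6  -0.02  0.83  0.15]
1 [-0.01  0.63  0.01  1.71 -0.04  0.68  0.17]
1 [ 0.01  0.56 -0.    1.83 -0.06  0.53  0.2 ]
1 [ 0.05  0.49 -0.04  1.94 -0.1   0.36  0.24]
1 [ 0.12  0.44 -0.11  2.06 -0.15  0.2   0.32]
1 [ 0.65  0.48 -0.83  2.17  1.48  0.28 -1.27]
[ 0.9   0.63 -1.22  2.35  1.76  0.56 -1.54]
[ 0.91  0.66 -1.22  2.49  1.98  0.62 -1.77]
```

View pics/p.png

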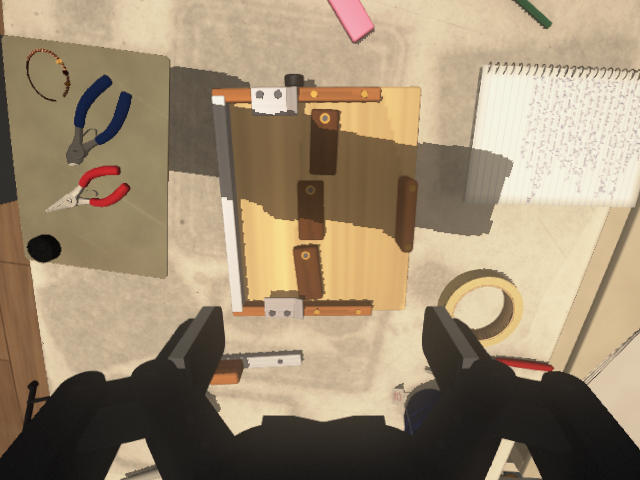

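All three blanks lie flat in a line: c at (312,210), a at (324,142), b at (308,272). Contact confirmed the surface at about 60 mm. I'm refining the grip and hinge from this view, then testing a swung-elbow branch for the lift.

```bash
python3 - <<'E'
from meas import *
w=load('w_p')
P('grip',onz(w,406.5,214,.097)); A,B=onz(w,227,97,.076),onz(w,242,312,.076)
P('fence',A,B,'yaw',np.arctan2(-(A-B)[0],(A-B)[1]))
P('cheeks',onz(w,345,101,.075),onz(w,345,305,.075))
Rd=R.from_euler('z',-YAW)
for n,p in(('grip',onz(w,406.5,214,.097)),('f',(A+B)/2),('ckL',onz(w,345,101,.075)),('ckR',onz(w,345,305,.075)),('tri',tri([(w,406.5,214),(b,322.5,86.2)])[0])): P(n,Rd.apply(p-HINGE))
p0,_=deck([.178,0,.019],0,1)
for dx,dz,ti in((0,.12,.58),(0,.10,.7),(-.03,.12,.58),(0,.16,.7),(0,.1,.58)):
    q=inverse_kinematics(p0+[dx,0,dz],deck([0,0,0],ti,1)[1]);print(dx,dz,ti,None if q is None else np.round(q,2))
print(np.round(ctrl.read_state()['joint_pos'],2))
E
```

```text
grip [ 0.6574 -0.0129  0.097 ]
fence [0.4826 0.0655 0.076 ] [ 0.5108 -0.148   0.076 ] yaw 0.1314
cheeks [0.5872 0.0766 0.075 ] [ 0.6195 -0.1245  0.075 ]
grip [0.1768 0.005  0.051 ]
f [ 0.0137 -0.0007  0.03  ]
ckL [0.1198 0.1033 0.029 ]
ckR [ 0.1237 -0.1002  0.029 ]
tri [0.1804 0.001  0.0349]
0 0.12 0.58 [-0.07  0.4   0.16  2.05 -0.95  0.21  1.09]
0 0.1 0.7 [ 0.83  0.7  -1.22  2.18  1.83  0.6  -1.53]
-0.03 0.12 0.58 [ 0.51  0.4  -0.64  2.12  1.01  0.2  -0.83]
0 0.16 0.7 [ 0.66  0.42 -0.83  2.11  1.46  0.22 -1.25]
0 0.1 0.58 [-0.07  0.43  0.16  2.08 -1.2   0.18  1.34]
[-0.02  0.41  0.04  1.56 -0.02  1.17  0.16]
```

```bash
sed -i 's/HINGE=.*;YAW/HINGE=np.array([.4835,-.0418,.046]);YAW/' h.py; python3 - <<'E'
from h import *
p0,_=deck([.178,0,.019],0,1)
ctrl.move_pose(p0+[0,0,.10],deck([0,0,0],.7,1)[1])
s=ctrl.read_state();print(s['t'],np.round(s['joint_pos'],2))
for ti in np.linspace(.58,0,7):
    pp,rr=deck([.178,0,.019],ti,1);q=inverse_kinematics(pp,rr);print(round(ti,2),None if q is None else np.round(q,2))
pp,rr=deck([.178,0,.09],0,1);q=inverse_kinematics(pp,rr);print('hov',None if q is None else np.round(q,2))
E
```

```text
15.5583 [ 0.83  0.7  -1.22  2.18  1.83  0.6  -1.53]
0.58 [ 0.82  0.61 -1.16  2.17  1.53  0.52 -1.28]
0.48 [ 0.74  0.62 -1.07  2.07  1.26  0.54 -1.02]
0.39 [ 0.65  0.64 -0.98  1.97  1.03  0.6  -0.81]
0.29 [ 0.62  0.7  -0.99  1.88  0.94  0.73 -0.71]
0.19 [ 0.58  0.77 -1.    1.78  0.89  0.87 -0.65]
0.1 [ 0.54  0.83 -1.    1.69  0.85  0.99 -0.6 ]
0.0 [ 0.5   0.89 -0.98  1.59  0.81  1.11 -0.55]
hov [ 0.52  0.83 -1.05  1.52  0.74  1.23 -0.5 ]
```

```bash
python3 - <<'E'
from h import *
p,r=deck([.178,0,.09],0,1); ctrl.move_pose(p,r)
p,_=deck([.178,0,.020],0,1); print(ctrl.move_l(p,rate=.12,f_stop=8))
ctrl.close_gripper(50); s=ctrl.read_state();print(s['t'],s['finger_gap'],s['grip_force'],s['contact_force'],s['eef_pos'])
for ti in np.linspace(0,.56,8)[1:]:
    p,r=deck([.178,0,.020],ti,1); hit=ctrl.move_l(p,rate=.06,frame=r,f_stop=45); s=ctrl.read_state(); print(round(ti,2),hit,np.round(s['contact_force'],1),round(s['finger_gap'],4))
    if hit: break
for ti in(.57,.58,.59):
    if hit: break
    p,r=deck([.178,0,.020],ti,1); hit=ctrl.move_l(p,rate=.03,frame=r,f_stop=20); s=ctrl.read_state(); print(ti,hit,np.round(s['contact_force'],1),s['eef_pos'])
snap('side','s_l');snap('wrist','w_l');snap('top','t_l')
S=cv2.resize(load('s_l')['color'][150:330,200:440,::-1],(400,300));T=cv2.resize(load('t_l')['color'][150:300,230:430,::-1],(400,300))
cv2.imwrite('pics/l.png',np.hstack([S,T]));print(s['t'])
E
```

```text
False
17.975 0.01138419110435776 51.07106029987335 [ 5.83553397 -0.00597377  0.25244817] [ 0.66105816 -0.01679661  0.06656154]
0.08 False [ 5.1 -0.2  3.3] 0.0113
0.16 False [ 4.7 -0.4  3.2] 0.0113
0.24 False [ 4.2 -1.8  3.9] 0.0112
0.32 False [ 5.2 -0.4  5.5] 0.0111
0.4 False [ 3.4 -0.9  5.6] 0.011
0.48 False [ 4.1 -0.3  4.9] 0.0112
0.56 True [ 5.5  1.5 -1.5] 0.0113
20.6583
```

View pics/l.png

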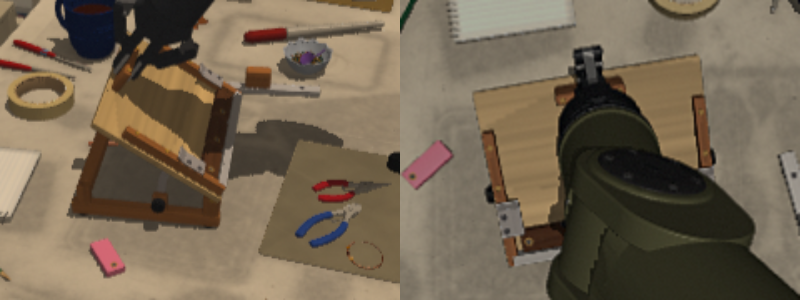

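The board is up, with the blanks slid down to the fence (8 pictures viewed). I'll confirm the stop and release.

```bash
python3 - <<'E'
from h import *
def tl():
    s=ctrl.read_state();z=R.from_rotvec(s['ee_rot']).as_matrix()[:,2];d=R.from_euler('z',-YAW).apply(s['eef_pos']-HINGE)
    return np.round([np.arctan2(np.hypot(z[0],z[1]),-z[2]),np.arctan2(d[2],d[0])-np.arctan2(.020,.178),np.hypot(d[0],d[2]),*s['contact_force']],4)
print(tl())
p,r=deck([.178,0,.020],.565,1); print(ctrl.move_l(p,rate=.02,frame=r,f_stop=25),tl())
p,r=deck([.178,0,.020],.575,1); print(ctrl.move_l(p,rate=.02,frame=r,f_stop=25),tl())
ctrl.ungrasp(); print(tl())
p,r=deck([.178,0,.11],.56,1); ctrl.move_l(p,rate=.15,frame=r)
# check keeper IKs from here
kc=np.array([.4855,-.271,0]);ka=.2123
for y in(ka,ka+np.pi,ka-np.pi):
    q=inverse_kinematics(kc+[0,0,.12],down(y));print('k',y,None if q is None else np.round(q,2))
for f in(1,-1):
    for x,z in((.10,.06),(.10,.032),(.045,.032)):
        q=inverse_kinematics(*deck([x,0,z],.56,f));print(f,x,z,None if q is None else np.round(q,2))
snap('side','s_m');print(ctrl.read_state()['t'])
E
```

```text
[ 0.5657  0.5592  0.1803  4.1892  0.8283 -2.9675]
False [ 0.5662  0.5597  0.1804 17.3816  2.1897 -9.5491]
False [  0.5762   0.5644   0.1807  30.7811   4.2158 -23.7454]
[ 0.575   0.5756  0.1791 -0.229  -0.1505 -0.2527]
k 0.2123 [ 0.91  0.59 -0.7   1.83  0.48  0.9  -1.37]
k 3.353892653589793 [ 1.16  0.79 -1.23  1.83  0.83  1.15  1.42]
k -2.929292653589793 [ 1.16  0.79 -1.23  1.83  0.83  1.15  1.42]
1 0.1 0.06 [ 0.68  0.38 -0.76  2.35  1.88  0.18 -1.67]
1 0.1 0.032 [ 0.58  0.44 -0.67  2.35  2.18  0.21 -1.96]
1 0.045 0.032 [ 0.91  0.66 -1.22  2.48  1.98  0.62 -1.77]
-1 0.1 0.06 [ 1.    0.62 -1.37  2.35  1.62  0.6   1.72]
-1 0.1 0.032 [ 0.91  0.65 -1.26  2.35  1.74  0.59  1.62]
-1 0.045 0.032 [ 0.89  0.64 -1.18  2.48  2.02  0.59  1.34]
22.8333
```

```bash
python3 - <<'E'
from h import *
kc=np.array([.4855,-.2712,0]);r=down(.2123+np.pi)
ctrl.move_pose(kc+[0,0,.25],r)
ctrl.move_l(kc+[0,0,.06],rate=.25); print(ctrl.move_l(kc+[0,0,.018],rate=.08,f_stop=8))
ctrl.close_gripper(60); s=ctrl.read_state();print(s['t'],s['finger_gap'],s['grip_force'],s['contact_force'],s['eef_pos'])
ctrl.move_l(kc+[0,0,.25],rate=.25); s=ctrl.read_state();print(s['finger_gap'],s['contact_force'])
def ik(x,z): 
    q=inverse_kinematics(*deck([x,0,z],.56,-1));return None if q is None else np.round(q,2)
for x,z in((.11,.12),(.11,.09),(.105,.06),(.105,.034)): print(x,z,ik(x,z))
p,r=deck([.11,0,.09],.56,-1); ctrl.move_pose(p,r)
s=ctrl.read_state();print(s['t'],np.round(s['joint_pos'],2),s['contact_force'],s['ft_torque'])
for x,z in((.105,.06),(.105,.034),(.045,.034)): print(x,z,ik(x,z))
w=snap('wrist','w_d');snap('side','s_d');snap('top','t_d')
cv2.imwrite('pics/d.png',w['color'][:,:,::-1])
E
```

```text
False
27.1 0.01710949754998676 59.077972769737244 [-0.5017264   0.56476879  3.75208217] [ 0.4856142  -0.27121002  0.01827674]
0.016902830004378793 [ 0.77721212  0.96671757 -2.01986741]
0.11 0.12 [ 1.16  0.43 -1.42  2.31  1.24  0.43  2.08]
0.11 0.09 [ 1.01  0.44 -1.24  2.32  1.42  0.39  1.91]
0.105 0.06 [ 0.88  0.48 -1.1   2.34  1.65  0.37  1.69]
0.105 0.034 [ 0.8   0.53 -1.02  2.33  1.81  0.39  1.55]
29.15 [ 1.    0.44 -1.24  2.32  1.42  0.39  1.91] [ 0.14698311 -1.22910083 -1.27636653] [-0.12142     0.74407226 -0.00310934]
0.105 0.06 [ 0.9   0.5  -1.15  2.34  1.64  0.41  1.71]
0.105 0.034 [ 0.82  0.54 -1.06  2.33  1.79  0.42  1.57]
0.045 0.034 [ 0.81  0.56 -1.    2.49  2.17  0.46  1.19]
```

View pics/d.png

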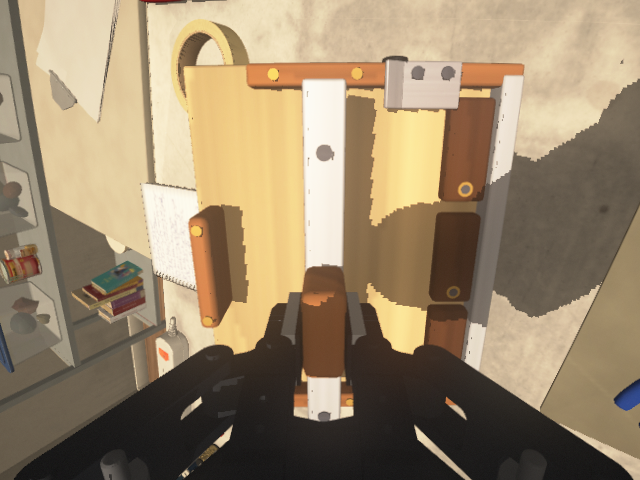

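The row lies at the fence: blanks at (468,150), (455,257), (446,330). Bar ends are at (324,80) and (325,420), and the cheek's inner edge is at about y=88. I'm checking the bar's lateral centring in the deck frame.

```bash
python3 - <<'E'
from meas import *
w=load('w_d');Rd=(R.from_euler('z',YAW)*R.from_euler('y',-.56)).as_matrix()
def on(u,v,z):
    o,d=ray(w,u,v);o=Rd.T@(o-HINGE);d=Rd.T@d;return o+d*(z-o[2])/d[2]
for n,u,v,z in(('bar end top L',303,81,.083),('bar end R',345,80,.083),('bar near end',325,421,.083),('near end hiR',340,421,.083),('cheek inner top up',290,88,.029),('cheek inner dn',378,87,.029),('near cheek',350,396,.029),('clip plate edge',420,108,.03),('grip end',196,212,.051),('grip end2',208,322,.051),('fence top',512,85,.03),('fence in',498,100,.03),('fence in low',485,300,.03),('fencein3',470,365,.03),('board corner',185,67,.014),('blank1 ur',495,100,.026),('blank1 lr',483,200,.026),('blank1 ul',447,97,.026),('b2',478,217,.026),('b2',470,302,.026),('b2l',437,213,.026),('b2l',431,297,.026)): P(n,on(u,v,z))
E
```

```text
bar end top L [ 0.1172 -0.0986  0.083 ]
bar end R [ 0.1007 -0.099   0.083 ]
bar near end [0.1085 0.0709 0.083 ]
near end hiR [0.1003 0.0709 0.083 ]
cheek inner top up [ 0.1271 -0.1018  0.029 ]
cheek inner dn [ 0.0796 -0.1022  0.029 ]
near cheek [0.0901 0.1028 0.029 ]
clip plate edge [ 0.0564 -0.0916  0.03  ]
grip end [ 0.1772 -0.0386  0.051 ]
grip end2 [0.1779 0.0283 0.051 ]
fence top [ 0.0071 -0.1039  0.03  ]
fence in [ 0.0138 -0.0961  0.03  ]
fence in low [0.0039 0.0252 0.03  ]
fencein3 [0.0068 0.076  0.03  ]
board corner [ 0.1883 -0.1151  0.014 ]
blank1 ur [ 0.0136 -0.0964  0.026 ]
blank1 lr [ 0.0128 -0.0399  0.026 ]
blank1 ul [ 0.0407 -0.0977  0.026 ]
b2 [ 0.0145 -0.0294  0.026 ]
b2 [0.0118 0.0287 0.026 ]
b2l [ 0.0401 -0.0319  0.026 ]
b2l [0.0383 0.0249 0.026 ]
```

Bar centred (end at y=-98.8 mm, cheeks at ±102.5 mm). Lower and slide.

```bash
python3 - <<'E'
from h import *
Rd=(R.from_euler('z',YAW)*R.from_euler('y',-.56))
def loc(): s=ctrl.read_state();return np.round(Rd.inv().apply(s['eef_pos']-HINGE),4),np.round(Rd.inv().apply(s['contact_force']),1)
p,r=deck([.102,0,.042],.56,-1); ctrl.move_l(p,rate=.1,frame=r); print(loc())
p,r=deck([.102,0,.028],.56,-1); print(ctrl.move_l(p,rate=.02,frame=r,f_stop=5),loc())
z=loc()[0][2]
if not .028<z<.037: raise SystemExit('odd z')
ctrl.move_l(deck([.102,0,z+.0007],.56,-1)[0],rate=.02)
for x in(.044,.046,.048,.05,.053):
    try: print(x,ctrl.move_l(deck([x,0,z+.0007],.56,-1)[0],rate=.03,f_stop=12),loc()); break
    except ctrl.Unreachable as e: print(x,'unreach')
print(ctrl.read_state()['t'],np.round(ctrl.read_state()['joint_pos'],2),ctrl.read_state()['finger_gap'])
E
```

```text
(array([1.022e-01, 1.000e-04, 4.200e-02]), array([-1.5, -0.1, -0.9]))
True (array([ 0.1017, -0.0002,  0.03  ]), array([-0.7,  0.3,  0.3]))
0.044 False (array([0.0466, 0.0002, 0.0308]), array([ 5.9, -1.3,  4.1]))
32.85 [ 0.91  0.68 -1.24  2.48  1.98  0.64  1.38] 0.016673252986936837
```

The bar bears on the row (x≈46.6 mm against 45 nominal, 5.9 N). Release, retreat and verify.

```bash
python3 - <<'E'
from h import *
Rd=(R.from_euler('z',YAW)*R.from_euler('y',-.56))
ctrl.ungrasp(); s=ctrl.read_state(); print(s['contact_force'])
ctrl.move_l(deck([.05,0,.10],.56,-1)[0],rate=.12)
ctrl.move_pose([.45,-.40,.32],down(.1+np.pi)) if inverse_kinematics([.45,-.40,.32],down(.1+np.pi)) is not None else print('nopose')
print(ctrl.read_state()['t']);snap('top','t_e');snap('side','s_e');snap('wrist','w_e')
S=cv2.resize(load('s_e')['color'][160:310,200:400,::-1],(400,300),interpolation=cv2.INTER_CUBIC);T=cv2.resize(load('t_e')['color'][170:290,255:415,::-1],(400,300),interpolation=cv2.INTER_CUBIC)
F=cv2.resize(load('t_e')['color'][:,:,::-1],(400,300),interpolation=cv2.INTER_AREA);G=cv2.resize(load('w_e')['color'][:,:,::-1],(400,300),interpolation=cv2.INTER_AREA)
cv2.imwrite('pics/e.png',np.vstack([np.hstack([S,T]),np.hstack([F,G])]))
E
```

```text
[-0.02497909 -0.14052015 -0.08667332]
35.7083
```

View pics/e.png

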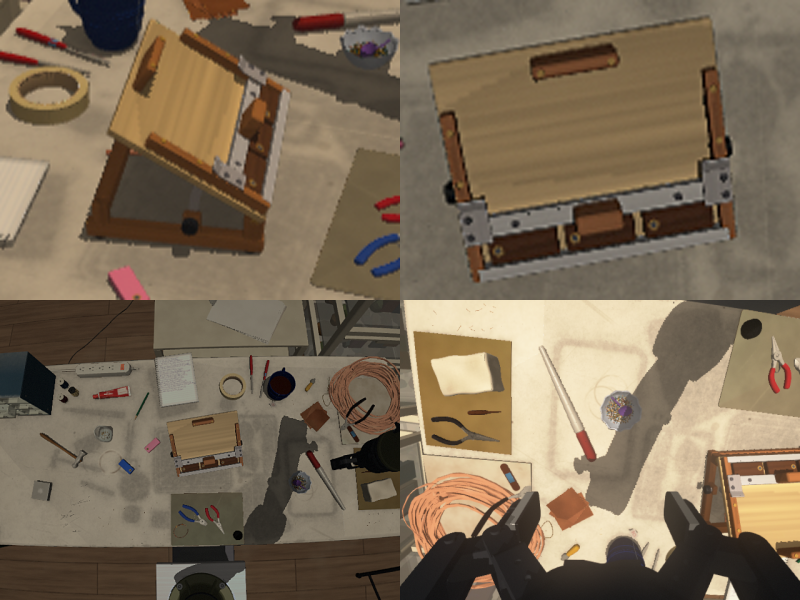

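The bar is under both clips, the row is at the fence, and the jar, dish and look-alikes are undisturbed. To make sure the bar is seated, a gentle low push on its upslope edge at both sides, with the fingers closed.

```bash
python3 - <<'E'
from h import *
Rd=(R.from_euler('z',YAW)*R.from_euler('y',-.56))
def loc(): s=ctrl.read_state();return np.round(Rd.inv().apply(s['eef_pos']-HINGE),4),np.round(Rd.inv().apply(s['contact_force']),1)
ctrl.close_gripper(20)
ctrl.move_pose(*deck([.10,.05,.10],.56,-1))
for y in(.05,-.05):
    ctrl.move_l(deck([.10,y,.06],.56,-1)[0],rate=.15)
    print(ctrl.move_l(deck([.10,y,.019],.56,-1)[0],rate=.1,f_stop=8),loc())
    print(ctrl.move_l(deck([.058,y,.019],.56,-1)[0],rate=.02,f_stop=5),loc())
    ctrl.move_l(deck([.10,y,.019],.56,-1)[0],rate=.1); ctrl.move_l(deck([.10,y,.06],.56,-1)[0],rate=.15)
print(ctrl.read_state()['t'])
E
```

```text
False (array([0.0999, 0.0501, 0.0193]), array([-0.5,  0.3, -0.1]))
True (array([0.0619, 0.0499, 0.0188]), array([ 1.8, -0.1,  1.4]))
False (array([ 0.0999, -0.0489,  0.0191]), array([0.2, 0.8, 0.4]))
True (array([ 0.0623, -0.0501,  0.0188]), array([ 1.7, -0.4,  1.1]))
46.2167
```

```bash
python3 - <<'E'
from h import *
ctrl.move_l(deck([.10,-.05,.12],.56,-1)[0],rate=.15)
ctrl.move_pose([.45,-.40,.32],down(.1+np.pi)); a=load('t_e')['color'].astype(int); b=snap('top','t_f')['color'].astype(int)
d=np.abs(a-b).max(2)[170:290,130:415]; print('changed px',(d>60).sum()); ctrl.pause(.5); print(ctrl.read_state()['t']); print(ctrl.sign_off())
E
```

```text
changed px 0
48.7917
the job is handed in; nothing more can be done
None
```

The job is handed in at 48.8 s: all three blanks sit in a row against the fence, the board is up at its stop, and the keeper bar lies along the row under both clips, with the jar and the bead dish undisturbed.

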